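# Sweep the chestnuts off the prep board into the pan

## Robot

A 7-joint arm with a two-finger parallel gripper is mounted at the origin on the work surface. World frame = base frame: x ahead of the robot, y to its left, z up, the work surface at z = 0. Lengths are in m, angles in rad, forces in N, time in s.
With the tool pointing down it reaches from about 0.4 to 0.875 m from the base axis. Payload 19.3 kg.
Tool frame: the origin (TCP) lies at the very end of the fingers, on their centre line; the grasp point (between the pads) lies 19 mm behind it; z points along the fingers, y is the direction in which the jaws open and shut (so a half turn about z gives the same grasp; the last joint's range is limited). The gripper opens to 85 mm and grips with 20 to 120 N. Pads are 22 mm wide; open, the fingers measure 114 mm over their backs; the gripper's body (76 mm by 85 mm) begins 54 mm behind the grasp point. The pads swing forward as they close: fully open they stand 13 mm farther back than shut.
Start: joints at [-1.308, 0.521, -0.036, 1.599, 0.021, 1.021, -0.113], TCP at [0.204, 0.591, 0.231] pointing down, gripper open.
Joint ranges: [-2.91, 2.91], [-0.3, 2.13], [-1.5, 1.42], [0.17, 2.43], [-1.26, 4.41], [0.16, 1.93], [-2.52, 2.52]. Speed limits (rad/s): [1.89, 1.89, 2.39, 2.39, 3.01, 3.01, 3.01].

## Interface

Orientations are given as [roll, pitch, yaw] about the fixed x, y, z axes, in that order (R = Rz(yaw) Ry(pitch) Rx(roll)).
In Python, from workcell import telemetry, imaging, ticket gives the robot as it stands.
- The arm moves only by the tool carry_out, never from a script. Its argument "series" is a list of rows, each a list of 7 numbers: the shift along the tool's x, y, z in m, then the turn, a rotation vector about the tool's x, y, z in rad, then the closure in counts, from 0 (fully open) to 255 (shut). In form: [[tx, ty, tz, ax, ay, az, jaw], ...]. A call has 1 to 10 rows; each row is the pose to reach, as a shift and turn from the pose commanded when the call began, along the tool's axes at that moment; what a row does not reach only later rows make up. A row lasts 1/8 s, in which the tool goes at most 62.5 mm and 10.7 degrees, less where a joint would pass 70% of its speed; a pose out of reach is approached as far as the arm can. A call with a gripper value outside its range is refused whole. The fingers move at their own pace and stop on an object; "force" is the grip in N (left out, the last holds). Time passes only in rows, so rows that repeat a pose let the fingers close. It gives the time, the measured TCP pose, the force and the opening at its end, in the units of the state.
- telemetry.observe(): the state, without advancing time (a new reading comes with each control period).
- imaging.grab_frame(name): name is "scene" or "top" or "wrist"; returns (picture, depth): 480x640x3 uint8, blue, green, red; 480x640 float32, m along the optical axis (not along the pixel's ray), 0 where there is no reading.
- imaging.camera_info(name): a dict with "mtx" (3x3 intrinsics, pixels), "extrinsics" (4x4, takes a point from camera to world coordinates); the wrist camera has in their place "hand_eye" (4x4, takes a point from camera to tool coordinates, whose origin is the TCP and whose axes are the flange's). Camera axes: x right, y down, z forward; pixel columns grow to the right and rows downward; lengths in m; the calibration is good to about 2 mm. A picture is of the moment at which its call begins: read the wrist's pose just before it. camera_info takes no time and is no camera call.
- ticket.job_done(): hands the job in, once; it reports no verdict.
The state is a dict: "clock": time; "qpos": joint angles; "qd": joint speeds; "joint_efforts": joint torques, N m; "position": TCP position; "tool_rot": TCP orientation; "force": force on the tool from outside, world axes, zero at the start; "moment": the same for the moment, N m; "grip_width": finger opening in m.
Only numpy, scipy, OpenCV 4.12 (cv2) and the standard library are available. Lean on these libraries where they do the work, as an engineer would, in place of code of your own. Each camera call takes 0.05 s, during which the arm holds its last target.

## Task

Sweep the four chestnuts across the prep board with your fingertips and over its end, so that they all drop into the open steel pan tucked under that end; push them only, without pinching, pressing down on or picking up any. Leave the garlic bulb and the small tin standing where they are.

Things in the scene. Friction and masses are not known exactly. Their poses are not given: they have to be found in the camera images.
- board: Fixed prep board: a bamboo slab 260 mm (its x) by 320 mm (its y) and 20 mm thick on a four-legged steel stand. Origin on the counter under its middle, z up; the top face is flat, without a rim, 90 mm above the counter, and its two short ends are at own y = -160 and +160 mm. A pan stands under each short end; which end has the open pan differs from run to run.
- open_pan: Open steel pan, fixed, standing on the counter, tucked about 30 mm under one short end of the board (either end). Outside 265 mm (its x, along the board's short end) by 162 mm (its y, pointing away from or towards the board), rim 65 mm above the counter, so 25 mm below the board's top; mouth 242 by 139 mm, of which about 120 mm stands clear of the board's end; floor 3 mm above the counter. Origin on the counter under its middle.
- lidded_pan: The same pan closed with a flat steel lid with a low bar handle (top of the handle 93 mm above the counter), fixed under the other short end of the board; not part of the job. Origin on the counter under its middle.
- nut1 (a point): Middle of a loose chestnut, 12 mm above its flat underside: a brown flat-bottomed dome 36 mm across at 9 mm height, 24 mm high, about 16 g, with a little point on one side (a look only). Pushed low, near the board, it slides on its flat side without rolling; past the end of the board it tips off and drops into the pan below. Two chestnuts lie along each long side of the board, 65 to 88 mm from the board's lengthwise middle line.
- nut2 (a point): Middle of a loose chestnut, 12 mm above its flat underside: a brown flat-bottomed dome 36 mm across at 9 mm height, 24 mm high, about 16 g, with a little point on one side (a look only). Pushed low, near the board, it slides on its flat side without rolling; past the end of the board it tips off and drops into the pan below. Two chestnuts lie along each long side of the board, 65 to 88 mm from the board's lengthwise middle line.
- nut3 (a point): Middle of a loose chestnut, 12 mm above its flat underside: a brown flat-bottomed dome 36 mm across at 9 mm height, 24 mm high, about 16 g, with a little point on one side (a look only). Pushed low, near the board, it slides on its flat side without rolling; past the end of the board it tips off and drops into the pan below. Two chestnuts lie along each long side of the board, 65 to 88 mm from the board's lengthwise middle line.
- nut4 (a point): Middle of a loose chestnut, 12 mm above its flat underside: a brown flat-bottomed dome 36 mm across at 9 mm height, 24 mm high, about 16 g, with a little point on one side (a look only). Pushed low, near the board, it slides on its flat side without rolling; past the end of the board it tips off and drops into the pan below. Two chestnuts lie along each long side of the board, 65 to 88 mm from the board's lengthwise middle line.
- garlic: Loose garlic bulb standing on the board within 10 mm of its lengthwise middle line (own x = 0), 54 mm across, 56 mm high, 55 g; to be left alone. Origin under its middle, z up.
- paste_tin: Loose small tin standing on the board within 10 mm of its lengthwise middle line (own x = 0), 53 mm across, 38 mm high, 90 g; to be left alone. Origin under its middle, z up.
Things that resemble listed ones, but are neither listed nor needed, are in the scene too. Leave any blue, purple or yellow look-alike of the part that bears nut1 alone.

How it is judged:
At the end, for the whole second after the job is handed in: All four chestnuts lie inside the open pan, below its rim (middle less than 55 mm above the counter), and the garlic bulb and small tin still stand within 15 mm of where they were (x of nut1 in the frame of open_pan between -0.125 and 0.125 m and y of nut1 in the frame of open_pan between -0.073 and 0.073 m and z of nut1 in the frame of open_pan between 0 and 0.055 m and x of nut2 in the frame of open_pan between -0.125 and 0.125 m and y of nut2 in the frame of open_pan between -0.073 and 0.073 m and z of nut2 in the frame of open_pan between 0 and 0.055 m and x of nut3 in the frame of open_pan between -0.125 and 0.125 m and y of nut3 in the frame of open_pan between -0.073 and 0.073 m and z of nut3 in the frame of open_pan between 0 and 0.055 m and x of nut4 in the frame of open_pan between -0.125 and 0.125 m and y of nut4 in the frame of open_pan between -0.073 and 0.073 m and z of nut4 in the frame of open_pan between 0 and 0.055 m and distance of each of garlic, paste_tin from where it was at the start of the episode below 0.015 m and angle between each of garlic, paste_tin's own z axis and vertical below 0.2 rad); the robot touches nothing.
It fails at once if a chestnut is lifted: its middle rises more than 20 mm above where it is when it lies on the board (height (world z) of any of nut1, nut2, nut3, nut4 above 0.122 m).
It fails at once if a chestnut is pinched or pressed down on: more than 8 N between it and the fingers (sweeping takes well under 2 N) (contact force between the fingers and chestnut1 above 8 N or contact force between the fingers and chestnut2 above 8 N or contact force between the fingers and chestnut3 above 8 N or contact force between the fingers and chestnut4 above 8 N).
It fails at once if the garlic bulb or the small tin is moved by more than 15 mm or tipped (distance of any of garlic, paste_tin from where it was at the start of the episode above 0.015 m or angle between any of garlic, paste_tin's own z axis and vertical above 0.2 rad).
It also fails if it takes over 51 s, if anything falls off the work surface, if the arm or the gripper's body presses on something with over 40 N, if the wrist force passes 120 N, or if a joint passes its speed limit or range.

## Working session

There is one attempt and no reset: what is moved stays moved. The work goes in short steps, Python scripts to look and compute and a tool call to move; the robot and the scene stay as the last step left them, time stands still between calls to the robot, and variables do not carry over. Pictures are saved under pics/ and viewed, and the job is handed in when it is done.

Besides the shell and the picture viewer there is one more tool, called after "Request:" in YAML: its name, and indented under it one key for each argument. carry_out: Moves the arm, as the interface text tells. Its arguments: {"type":"object","properties":{"series":{"type":"array"},"force":{"type":"number"}},"required":["series"]}

```bash
ls; mkdir -p pics; python3 - <<'E'
from workcell import telemetry, imaging
import cv2,numpy as np
np.set_printoptions(precision=4,suppress=True)
s=telemetry.observe();print(s)
for n in("scene","top","wrist"):
    p,d=imaging.grab_frame(n);cv2.imwrite(f"pics/a_{n}.png",p);np.save(f"pics/a_{n}.npy",d);print(n,imaging.camera_info(n))
E
```

```text
pics
{'clock': 0.0, 'qpos': array([-1.3082,  0.522 , -0.0363,  1.6   ,  0.0212,  1.0211, -0.1128]), 'qd': array([-0.0004, -0.0006,  0.0011,  0.0008, -0.0015,  0.0006,  0.0001]), 'joint_efforts': array([ -0.0014, -92.7095,   1.9797, -36.994 ,   0.0179,   0.008 ,
         0.    ]), 'position': array([0.2041, 0.5904, 0.2307]), 'tool_rot': array([-3.1405,  0.0001,  2.8088]), 'force': array([-0.8148, -0.5999,  0.6724]), 'moment': array([-0.0374, -0.0154,  0.0196]), 'grip_width': 0.0854392228397439}
scene {'mtx': array([[556.042 ,   0.    , 315.0511],
       [  0.    , 556.042 , 246.5111],
       [  0.    ,   0.    ,   1.    ]]), 'extrinsics': array([[-0.843 ,  0.4454, -0.3016,  0.7938],
       [ 0.5379,  0.7078, -0.458 ,  0.4171],
       [ 0.0095, -0.5483, -0.8362,  0.9447],
       [ 0.    ,  0.    ,  0.    ,  1.    ]])}
top {'mtx': array([[437.7781,   0.    , 321.0451],
       [  0.    , 437.7781, 242.4278],
       [  0.    ,   0.    ,   1.    ]]), 'extrinsics': array([[ 0.0219, -0.9873,  0.1571,  0.363 ],
       [-0.9994, -0.0256, -0.0216, -0.0473],
       [ 0.0254, -0.1565, -0.9874,  0.8211],
       [ 0.    ,  0.    ,  0.    ,  1.    ]])}
wrist {'mtx': array([[373.9056,   0.    , 316.257 ],
       [  0.    , 373.9056, 236.5763],
       [  0.    ,   0.    ,   1.    ]]), 'hand_eye': array([[ 0.0004, -0.9555, -0.2949,  0.0772],
       [ 1.    ,  0.0008, -0.0013, -0.0004],
       [ 0.0015, -0.2949,  0.9555, -0.1422],
       [ 0.    ,  0.    ,  0.    ,  1.    ]])}
```

View pics/a_top.png

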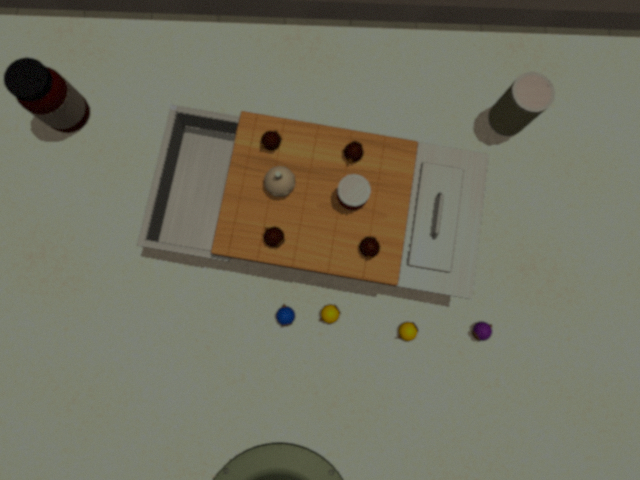

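View pics/a_scene.png

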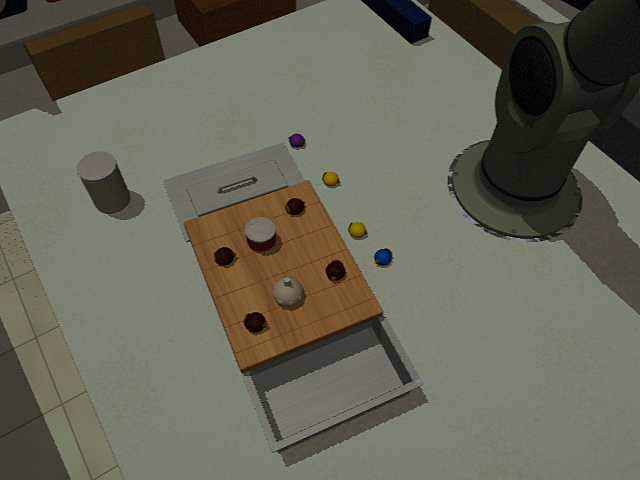

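The top view shows the open pan on the image's left side (+y world). The nuts are near (271,140), (354,151), (274,236) and (369,247), the garlic at (280,182) and the tin at (353,191).

```bash
cat > h.py <<'E'
import numpy as np,cv2
from workcell import telemetry,imaging
from scipy.spatial.transform import Rotation as R
np.set_printoptions(precision=4,suppress=True)
def cast(n,uv,z):
    c=imaging.camera_info(n);K=c["mtx"];T=c["extrinsics"]
    uv=np.atleast_2d(uv).astype(float)
    r=np.c_[uv,np.ones(len(uv))]@np.linalg.inv(K).T@T[:3,:3].T
    o=T[:3,3];return o+r*((z-o[2])/r[:,2])[:,None]
def board(n,p):
    h=cv2.cvtColor(p,cv2.COLOR_BGR2HSV)
    m=cv2.inRange(h,(5,90,100),(22,255,255))
    m=cv2.morphologyEx(m,cv2.MORPH_OPEN,np.ones((5,5)))
    c=max(cv2.findContours(m,0,2)[0],key=cv2.contourArea)
    return cv2.convexHull(c)
def nuts(n,p):
    hull=board(n,p);M=np.zeros(p.shape[:2],np.uint8);cv2.fillConvexPoly(M,hull,255)
    h=p.max(2);m=((h<75)&(M>0)).astype(np.uint8)*255
    out=[]
    for c in cv2.findContours(m,0,2)[0]:
        a=cv2.contourArea(c)
        if a>60:
            (x,y),r=cv2.minEnclosingCircle(c);mo=cv2.moments(c)
            out.append((mo['m10']/mo['m00'],mo['m01']/mo['m00'],a,r))
    return out
E
python3 - <<'E'
from h import *
for n in("top","scene"):
    p=cv2.imread(f"pics/a_{n}.png");b=board(n,p)
    w=cast(n,b[:,0],.09);rc=cv2.minAreaRect((w[:,:2]*1000).astype(np.float32));print(n,rc,cv2.boxPoints(rc))
    for q in nuts(n,p):print(np.array(q),cast(n,q[:2],.101))
    d=np.load(f"pics/a_{n}.npy")
c=lambda u,v,z:print(cast("top",[u,v],z))
c(280,180,.13);c(353,189,.128)
E
```

```text
top ((561.6951904296875, -54.25007629394531), (317.9361267089844, 256.9011535644531), 81.54907989501953) [[ 411.277  -192.6147]
 [ 665.3888 -230.3694]
 [ 712.1134   84.1146]
 [ 458.0016  121.8693]]
[368.6061 247.3994 335.5     11.5554] [[ 0.4713 -0.1426  0.101 ]]
[273.1287 236.9372 329.      11.0745] [[0.4848 0.0169 0.101 ]]
[342.6838 204.743  214.      15.8903] [[ 0.543  -0.0983  0.101 ]]
[273.4352 193.6921  72.      13.0385] [[0.5589 0.0193 0.101 ]]
[352.7607 151.9694 315.5     11.5309] [[ 0.637  -0.1143  0.101 ]]
[270.3001 140.8516 311.      11.4019] [[0.6526 0.0283 0.101 ]]
scene ((562.387451171875, -54.30192565917969), (317.9447021484375, 257.2047424316406), 81.4434814453125) [[ 411.5638 -192.3708]
 [ 665.9057 -230.6389]
 [ 713.2111   83.7669]
 [ 458.8692  122.0351]]
[254.919  322.2905 350.      13.1945] [[0.6553 0.0288 0.101 ]]
[294.277  302.7154 174.5     14.9199] [[0.5809 0.0325 0.101 ]]
[335.6885 271.3933 328.      11.6727] [[0.4869 0.0186 0.101 ]]
[224.6447 256.7975 318.5     12.281 ] [[ 0.6383 -0.1126  0.101 ]]
[266.022  245.3809 417.      17.4643] [[ 0.5635 -0.0945  0.101 ]]
[295.1834 207.1749 273.5     10.2801] [[ 0.4734 -0.1405  0.101 ]]
[[0.5744 0.0068 0.13  ]]
[[ 0.5632 -0.1129  0.128 ]]
```

```bash
cat >> h.py <<'E'
C=np.array([.562,-.0543]);YAW=np.arctan2(.989,.1469)
e=np.array([np.cos(YAW),np.sin(YAW)]);f=np.array([np.sin(YAW),-np.cos(YAW)])
def w(s,t):return C+s*e+t*f
def st(p):d=np.asarray(p)[:2]-C;return np.array([d@e,d@f])
def shift(s,t,z,o=None):
    o=o or telemetry.observe()
    Rm=R.from_euler('xyz',o['tool_rot']).as_matrix()
    Rt=R.from_euler('xyz',[np.pi,0,YAW]).as_matrix()
    d=Rm.T@(np.r_[w(s,t),z]-o['position']);a=R.from_matrix(Rm.T@Rt).as_rotvec()
    print((s,t,z),d,a)
E
python3 - <<'E'
from h import *
for n,P in dict(a=(.472,-.1416),b=(.486,.018),c=(.6377,-.1135),d=(.654,.0286),g=(.574,.007),tin=(.563,-.113)).items():print(n,st(P))
shift(.02,-.086,.2)
E
```

```text
a [-0.0996 -0.0762]
b [ 0.0603 -0.0858]
c [-0.0474  0.0836]
d [0.0955 0.0788]
g [0.0624 0.0029]
tin [-0.0579  0.0096]
(0.02, -0.086, 0.2) [-0.4607 -0.4886  0.0313] [-0.0007  0.0007  1.3854]
```

Request:
carry_out:
  series:
    - [-0.46,-0.488,0,0,0,1.385,180]
    - [-0.46,-0.488,0,0,0,1.385,180]
    - [-0.46,-0.488,0,0,0,1.385,180]
    - [-0.46,-0.488,0,0,0,1.385,180]
    - [-0.46,-0.488,0,0,0,1.385,180]
    - [-0.46,-0.488,0,0,0,1.385,180]
    - [-0.46,-0.488,0,0,0,1.385,180]
    - [-0.46,-0.488,0,0,0,1.385,180]
    - [-0.46,-0.488,0,0,0,1.385,180]
    - [-0.46,-0.488,0,0,0,1.385,180]
  force: 20

```text
clock: 1.4
position: [0.4613, 0.0191, 0.2315]
tool_rot: [3.141, -0.0, 1.424]
force: [2.3, 2.3, 0.8]
grip_width: 0.0253
```

```bash
python3 - <<'E'
from h import *
print(telemetry.observe())
shift(.02,-.086,.2)
E
```

```text
{'clock': 1.4, 'qpos': array([-0.5659,  0.2879,  0.4876,  2.0316, -0.1766,  0.8614, -0.1263]), 'qd': array([ 1.0163,  0.3142,  0.1865, -0.3599, -0.2264,  0.1119,  1.2987]), 'joint_efforts': array([-11.1346, -63.7229,   7.353 , -27.1418,   1.0749,  -0.0763,
        -4.3363]), 'position': array([0.4613, 0.0191, 0.2315]), 'tool_rot': array([ 3.1412, -0.0004,  1.4243]), 'force': array([2.3087, 2.3076, 0.7587]), 'moment': array([ 0.0559, -0.0573,  0.0057]), 'grip_width': 0.025291243733527636}
(0.02, -0.086, 0.2) [-0.0378  0.0243  0.0315] [ 0.0004 -0.0004  0.001 ]
```

Request:
carry_out:
  series:
    - [0,0,0,0,0,0,180]
    - [0,0,0,0,0,0,180]

```text
clock: 1.65
position: [0.4605, 0.021, 0.2311]
tool_rot: [-3.141, 0.0, 1.423]
force: [-0.4, 0.8, -0.2]
grip_width: 0.0251
```

```bash
python3 - <<'E'
from h import *
o=telemetry.observe();print(o['position'],o['tool_rot'],st(o['position']))
shift(.02,-.086,.096,o)
p,d=imaging.grab_frame("wrist");cv2.imwrite("pics/b_wrist.png",p)
p,d=imaging.grab_frame("scene");cv2.imwrite("pics/b_scene.png",p)
E
```

```text
[0.4605 0.021  0.2311] [-3.141   0.      1.4234] [ 0.0596 -0.1115]
(0.02, -0.086, 0.096) [-0.0396  0.0255  0.1351] [-0.0006  0.      0.0001]
```

View pics/b_wrist.png

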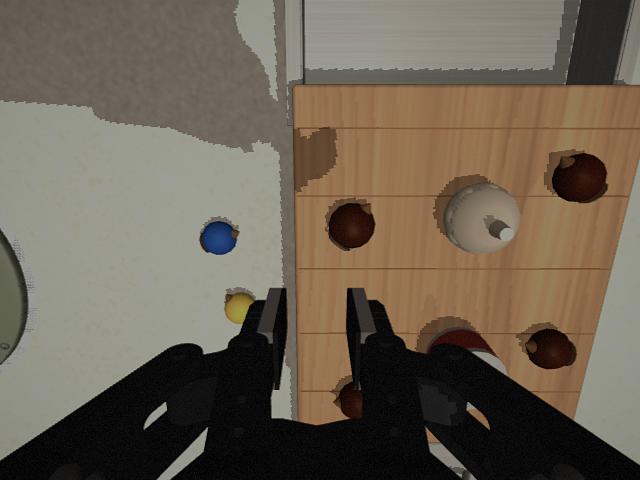

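View pics/b_scene.png

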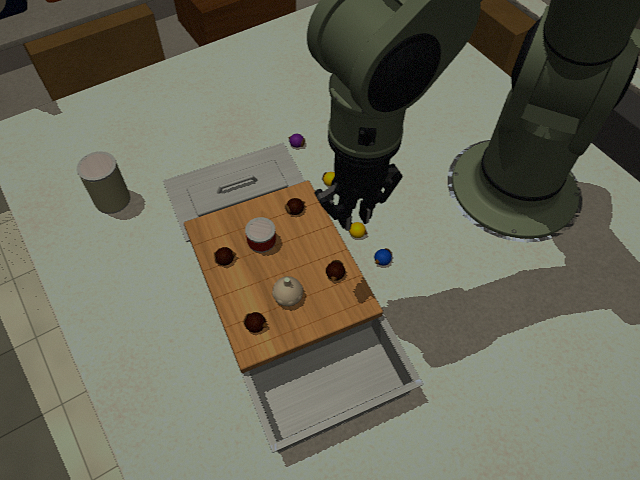

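Request:
carry_out:
  series:
    - [-0.04,0.0255,0.03,0,0,0,180]
    - [-0.04,0.0255,0.08,0,0,0,180]
    - [-0.04,0.0255,0.12,0,0,0,180]
    - [-0.04,0.0255,0.136,0,0,0,180]
    - [-0.04,0.0255,0.136,0,0,0,180]

```text
clock: 2.38
position: [0.48, -0.022, 0.0953]
tool_rot: [-3.141, 0.0, 1.425]
force: [0.5, -0.1, 0.8]
grip_width: 0.0251
```

```bash
python3 - <<'E'
from h import *
o=telemetry.observe();print(o['position'],o['force'],st(o['position']))
p,d=imaging.grab_frame("wrist");cv2.imwrite("pics/c_wrist.png",p)
p,d=imaging.grab_frame("scene");cv2.imwrite("pics/c_scene.png",cv2.resize(p[150:400,180:460],None,fx=2,fy=2))
E
```

```text
[ 0.48   -0.022   0.0953] [ 0.4813 -0.1267  0.7542] [ 0.02   -0.0858]
```

View pics/c_wrist.png

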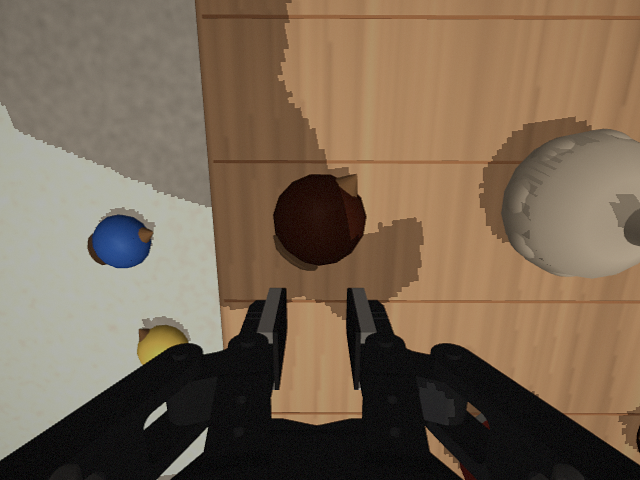

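View pics/c_scene.png

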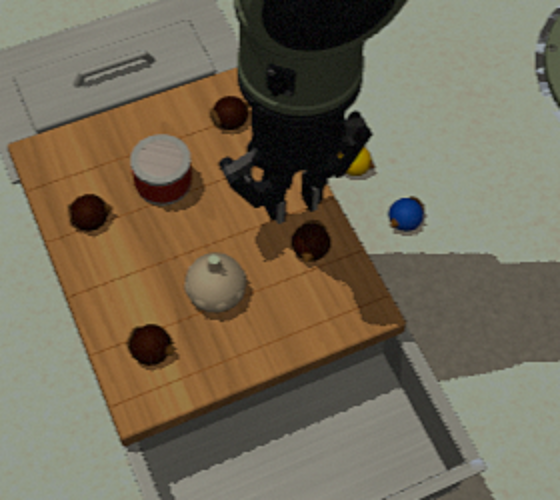

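Request:
carry_out:
  series:
    - [0.008,0,0,0,0,0,180]
    - [0.018,0,0,0,0,0,180]
    - [0.034,0,0,0,0,0,180]
    - [0.052,0,0,0,0,0,180]
    - [0.07,0,0,0,0,0,180]
    - [0.09,0,0,0,0,0,180]
    - [0.11,0,0,0,0,0,180]
    - [0.13,0,0,0,0,0,180]
    - [0.148,0,0,0,0,0,180]
    - [0.162,0,0,0,0,0,180]

```text
clock: 3.72
position: [0.504, 0.139, 0.0952]
tool_rot: [-3.142, 0.0, 1.424]
force: [0.3, 0.4, -0.6]
grip_width: 0.0255
```

```bash
python3 - <<'E'
from h import *
o=telemetry.observe();print(o['position'],o['force'],st(o['position']))
p,d=imaging.grab_frame("wrist");cv2.imwrite("pics/d_wrist.png",p)
p,d=imaging.grab_frame("scene");cv2.imwrite("pics/d_scene.png",p)
shift(.18,.0788,.22)
shift(.045,.0788,.22)
E
```

```text
[0.504  0.139  0.0952] [ 0.3415  0.358  -0.6234] [ 0.1827 -0.0858]
(0.18, 0.0788, 0.22) [-0.0034  0.1646 -0.1248] [ 0.     -0.0003  0.0022]
(0.045, 0.0788, 0.22) [-0.1384  0.1643 -0.1249] [ 0.     -0.0003  0.0022]
```

View pics/d_wrist.png

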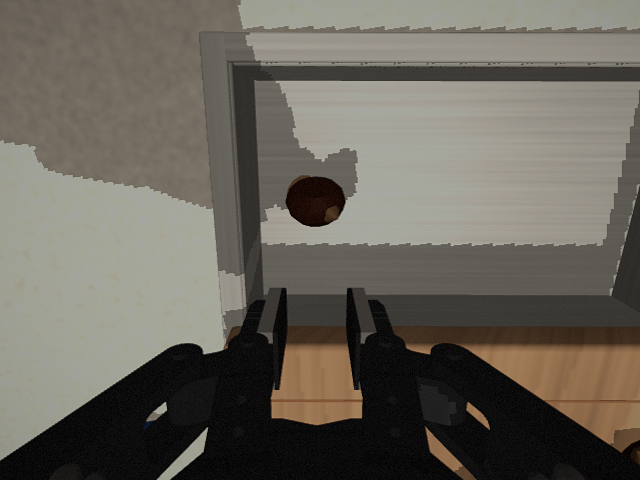

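View pics/d_scene.png

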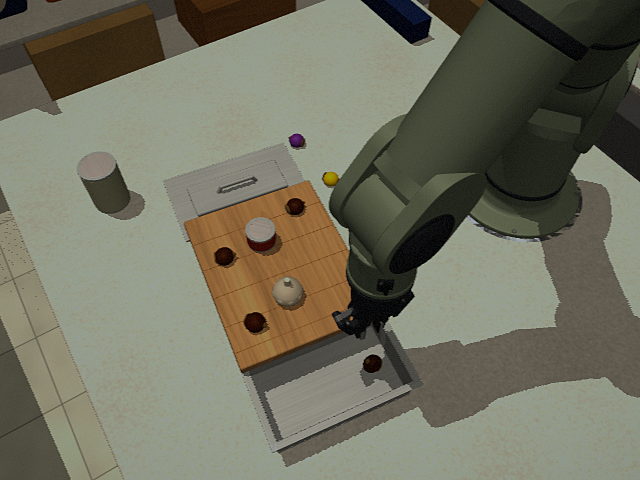

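The first nut lies in the pan, at (315,200) in the wrist view. Next is nut d.

Request:
carry_out:
  series:
    - [0,0,-0.06,0,0,0,180]
    - [0,0,-0.115,0,0,0,180]
    - [-0.035,0.045,-0.125,0,0,0,180]
    - [-0.07,0.09,-0.125,0,0,0,180]
    - [-0.11,0.13,-0.125,0,0,0,180]
    - [-0.138,0.1645,-0.125,0,0,0,180]
    - [-0.138,0.1645,-0.1,0,0,0,180]
    - [-0.138,0.1645,-0.05,0,0,0,180]
    - [-0.138,0.1645,-0.01,0,0,0,180]
    - [-0.138,0.1645,0,0,0,0,180]

```text
clock: 5.08
position: [0.645, -0.0236, 0.0932]
tool_rot: [-3.138, 0.001, 1.423]
force: [0.2, -0.1, 0.8]
grip_width: 0.0255
```

```bash
python3 - <<'E'
from h import *
o=telemetry.observe();print(o['position'],o['force'],st(o['position']),o['clock'])
p,d=imaging.grab_frame("wrist");cv2.imwrite("pics/e_wrist.png",p)
E
```

```text
[ 0.645  -0.0236  0.0932] [ 0.1526 -0.0537  0.7987] [0.0425 0.0775] 5.075
```

View pics/e_wrist.png

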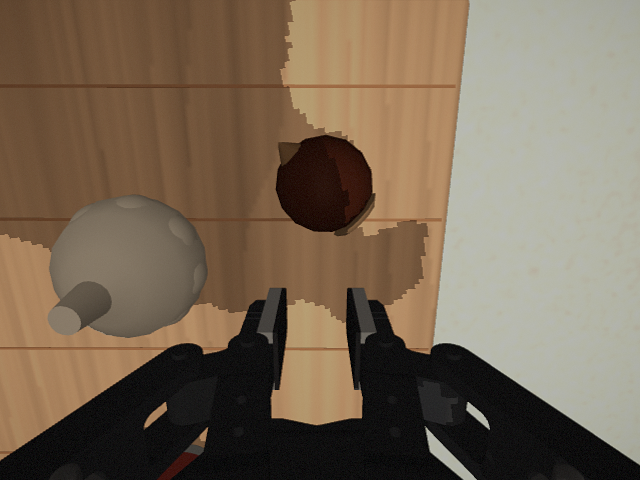

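Request:
carry_out:
  series:
    - [0.008,0.002,-0.001,0,0,0,180]
    - [0.02,0.002,-0.001,0,0,0,180]
    - [0.034,0.002,-0.001,0,0,0,180]
    - [0.05,0.002,-0.001,0,0,0,180]
    - [0.066,0.002,-0.001,0,0,0,180]
    - [0.084,0.002,-0.001,0,0,0,180]
    - [0.102,0.002,-0.001,0,0,0,180]
    - [0.12,0.002,-0.001,0,0,0,180]
    - [0.134,0.002,-0.001,0,0,0,180]
    - [0.142,0.002,-0.001,0,0,0,180]

```text
clock: 6.38
position: [0.6692, 0.1184, 0.0962]
tool_rot: [-3.141, -0.0, 1.424]
force: [1.2, -0.1, -0.6]
grip_width: 0.0249
```

```bash
python3 - <<'E'
from h import *
o=telemetry.observe();print(o['position'],o['force'],st(o['position']))
p,d=imaging.grab_frame("wrist");cv2.imwrite("pics/f_wrist.png",p)
shift(-.1,.0836,.22)
E
```

```text
[0.6692 0.1184 0.0962] [ 1.158  -0.1462 -0.6232] [0.1865 0.0807]
(-0.1, 0.0836, 0.22) [-0.2873  0.0025 -0.124 ] [-0.0002 -0.0004  0.0016]
```

View pics/f_wrist.png

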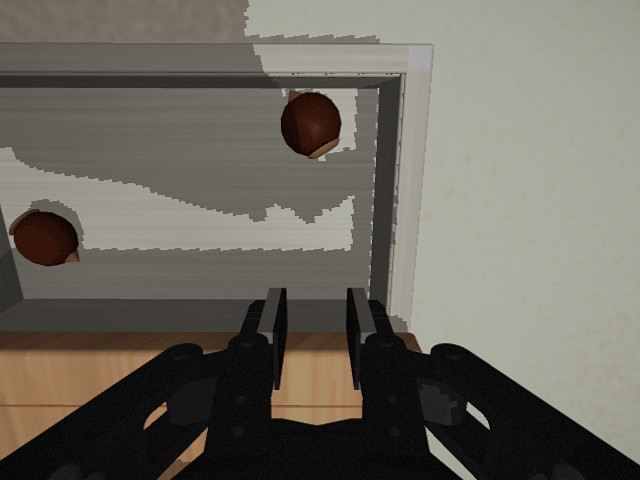

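Both are in the pan, at (45,238) and (311,125). Nut c is next.

Request:
carry_out:
  series:
    - [0,0,-0.06,0,0,0,180]
    - [0,0,-0.115,0,0,0,180]
    - [-0.055,0.0025,-0.124,0,0,0,180]
    - [-0.11,0.0025,-0.124,0,0,0,180]
    - [-0.165,0.0025,-0.124,0,0,0,180]
    - [-0.22,0.0025,-0.124,0,0,0,180]
    - [-0.27,0.0025,-0.124,0,0,0,180]
    - [-0.287,0.0025,-0.124,0,0,0,180]
    - [-0.287,0.0025,-0.1,0,0,0,180]

```text
clock: 7.55
position: [0.6299, -0.1692, 0.1975]
tool_rot: [3.139, 0.0, 1.421]
force: [0.4, 0.8, -0.3]
grip_width: 0.0249
```

```bash
python3 - <<'E'
from h import *
o=telemetry.observe();print(o['position'],o['force'],st(o['position']))
p,d=imaging.grab_frame("wrist");cv2.imwrite("pics/g_wrist.png",p)
shift(-.1,.0836,.095)
E
```

```text
[ 0.6299 -0.1692  0.1975] [ 0.4302  0.8393 -0.3442] [-0.1037  0.084 ]
(-0.1, 0.0836, 0.095) [0.0018 0.0014 0.0984] [-0.0022 -0.0003 -0.0007]
```

View pics/g_wrist.png

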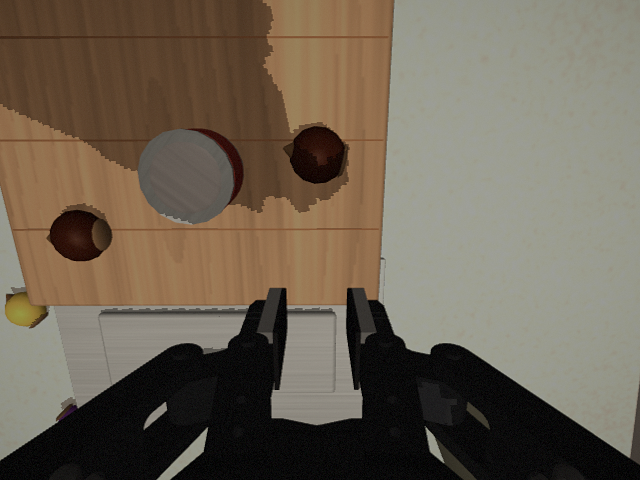

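Request:
carry_out:
  series:
    - [0,0,0.05,0,0,0,180]
    - [0,0,0.09,0,0,0,180]
    - [0,0,0.1,0,0,0,180]
    - [0,0,0.1,0,0,0,180]
    - [0.01,0,0.1,0,0,0,180]
    - [0.022,0,0.1,0,0,0,180]
    - [0.038,0,0.1,0,0,0,180]
    - [0.056,0,0.1,0,0,0,180]
    - [0.072,0,0.1,0,0,0,180]
    - [0.08,0,0.1,0,0,0,180]

```text
clock: 8.85
position: [0.6416, -0.0863, 0.0963]
tool_rot: [3.142, -0.0, 1.425]
force: [-0.2, -0.9, 1.7]
grip_width: 0.0248
```

```bash
python3 - <<'E'
from h import *
o=telemetry.observe();print(o['position'],o['force'],st(o['position']))
p,d=imaging.grab_frame("wrist");cv2.imwrite("pics/i_wrist.png",p)
E
```

```text
[ 0.6416 -0.0863  0.0963] [-0.2164 -0.8742  1.6877] [-0.0199  0.0834]
```

View pics/i_wrist.png

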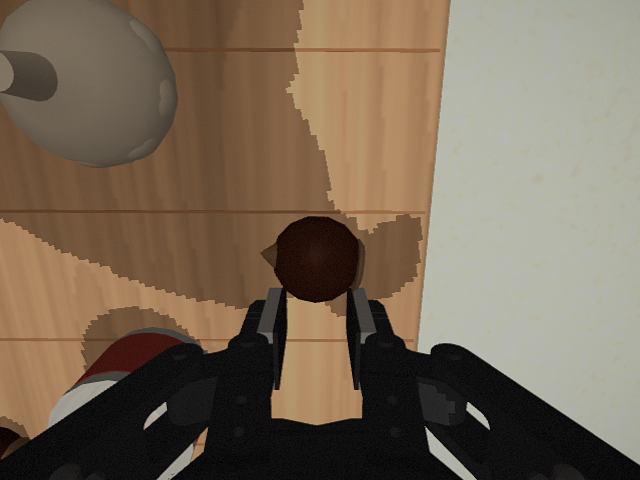

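The nut is cradled between the fingers at (316,258). I'll continue the stroke.

Request:
carry_out:
  series:
    - [0.012,0,0.001,0,0,0,180]
    - [0.03,0,0.001,0,0,0,180]
    - [0.052,0,0.001,0,0,0,180]
    - [0.076,0,0.001,0,0,0,180]
    - [0.1,0,0.001,0,0,0,180]
    - [0.124,0,0.001,0,0,0,180]
    - [0.148,0,0.001,0,0,0,180]
    - [0.168,0,0.001,0,0,0,180]
    - [0.186,0,0.001,0,0,0,180]
    - [0.204,0,0.001,0,0,0,180]

```text
clock: 10.15
position: [0.6714, 0.1148, 0.0953]
tool_rot: [3.142, 0.0, 1.423]
force: [-0.2, -0.3, 0.1]
grip_width: 0.0252
```

```bash
python3 - <<'E'
from h import *
o=telemetry.observe();print(o['position'],o['force'],st(o['position']))
p,d=imaging.grab_frame("wrist");cv2.imwrite("pics/j_wrist.png",p)
shift(-.143,-.0762,.22)
E
```

```text
[0.6714 0.1148 0.0953] [-0.1707 -0.2646  0.1337] [0.1834 0.0833]
(-0.143, -0.0762, 0.22) [-0.3289 -0.1601 -0.1253] [-0.0002 -0.0014  0.0025]
```

View pics/j_wrist.png

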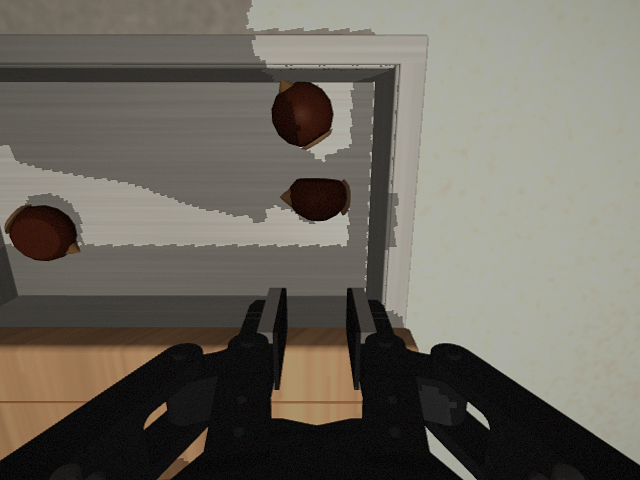

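Three are in the pan. Nut a is the last one.

Request:
carry_out:
  series:
    - [0,0,-0.06,0,0,0,180]
    - [0,0,-0.115,0,0,0,180]
    - [-0.05,-0.024,-0.125,0,0,0,180]
    - [-0.1,-0.048,-0.125,0,0,0,180]
    - [-0.15,-0.072,-0.125,0,0,0,180]
    - [-0.2,-0.096,-0.125,0,0,0,180]
    - [-0.25,-0.122,-0.125,0,0,0,180]
    - [-0.3,-0.146,-0.125,0,0,0,180]
    - [-0.329,-0.16,-0.125,0,0,0,180]
    - [-0.329,-0.16,-0.1,0,0,0,180]

```text
clock: 11.45
position: [0.4642, -0.1907, 0.1966]
tool_rot: [3.138, 0.0, 1.419]
force: [1.2, 0.4, -0.8]
grip_width: 0.0249
```

```bash
python3 - <<'E'
from h import *
o=telemetry.observe();print(o['position'],o['force'],st(o['position']))
p,d=imaging.grab_frame("wrist");cv2.imwrite("pics/k_wrist.png",p)
shift(-.143,-.0762,.095)
E
```

```text
[ 0.4642 -0.1907  0.1966] [ 1.1568  0.3957 -0.8025] [-0.1493 -0.0767]
(-0.143, -0.0762, 0.095) [0.0044 0.0016 0.0981] [-0.0012 -0.0001 -0.0018]
```

View pics/k_wrist.png

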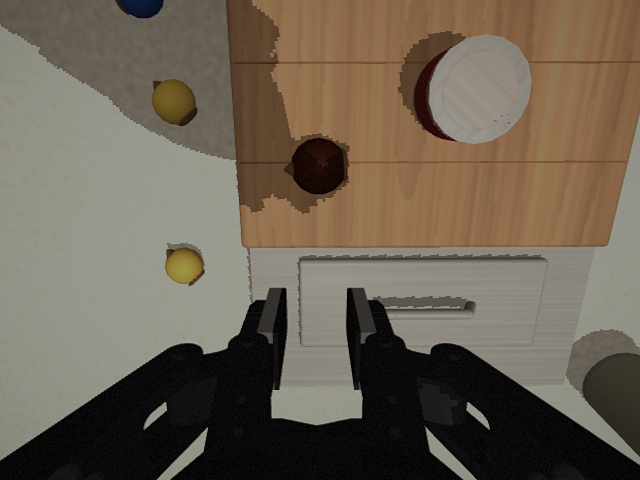

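Request:
carry_out:
  series:
    - [0.002,0,0.05,0,0,0,180]
    - [0.002,0,0.09,0,0,0,180]
    - [0.002,0,0.1,0,0,0,180]
    - [0.002,0,0.1,0,0,0,180]
    - [0.012,0,0.1,0,0,0,180]
    - [0.024,0,0.1,0,0,0,180]
    - [0.04,0,0.1,0,0,0,180]
    - [0.06,0,0.1,0,0,0,180]
    - [0.082,0,0.1,0,0,0,180]
    - [0.102,0,0.1,0,0,0,180]

```text
clock: 12.75
position: [0.4799, -0.0852, 0.0956]
tool_rot: [3.141, -0.0, 1.425]
force: [0.8, 0.4, 0.1]
grip_width: 0.0249
```

```bash
python3 - <<'E'
from h import *
o=telemetry.observe();print(o['position'],o['force'],st(o['position']))
p,d=imaging.grab_frame("wrist");cv2.imwrite("pics/l_wrist.png",p)
E
```

```text
[ 0.4799 -0.0852  0.0956] [0.7715 0.3737 0.0751] [-0.0426 -0.0766]
```

View pics/l_wrist.png

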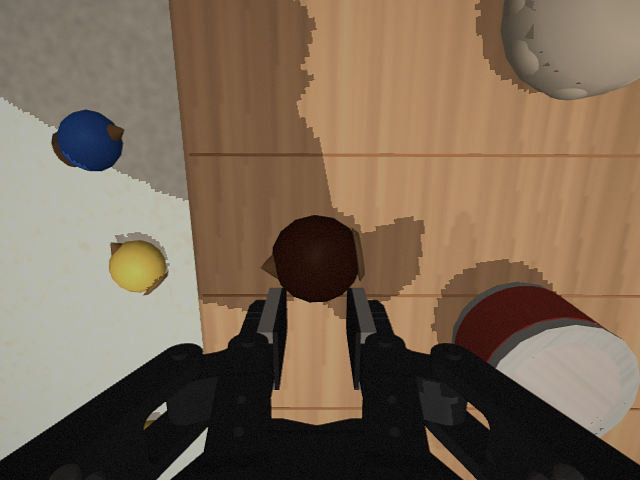

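Request:
carry_out:
  series:
    - [0.018,0,0,0,0,0,180]
    - [0.042,0,0,0,0,0,180]
    - [0.068,0,0,0,0,0,180]
    - [0.094,0,0,0,0,0,180]
    - [0.12,0,0,0,0,0,180]
    - [0.146,0,0,0,0,0,180]
    - [0.17,0,0,0,0,0,180]
    - [0.192,0,0,0,0,0,180]
    - [0.21,0,0,0,0,0,180]
    - [0.226,0,0,0,0,0,180]

```text
clock: 14.05
position: [0.5128, 0.1375, 0.0954]
tool_rot: [3.142, -0.0, 1.424]
force: [-0.7, -0.6, 0.2]
grip_width: 0.0253
```

```bash
python3 - <<'E'
from h import *
o=telemetry.observe();print(o['position'],o['force'],st(o['position']))
p,d=imaging.grab_frame("wrist");cv2.imwrite("pics/m_wrist.png",p)
E
```

```text
[0.5128 0.1375 0.0954] [-0.6631 -0.5674  0.2315] [ 0.1825 -0.0769]
```

View pics/m_wrist.png

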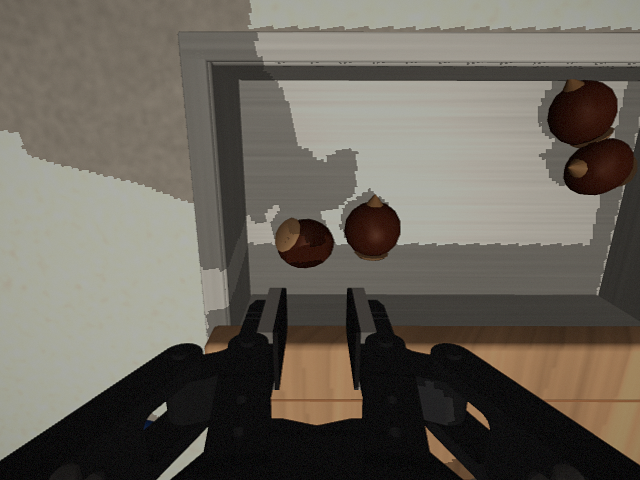

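All four are in the pan. I'll lift clear and move back, let things settle, then check.

Request:
carry_out:
  series:
    - [0,0,-0.05,0,0,0,180]
    - [0,0,-0.1,0,0,0,180]
    - [0,0,-0.14,0,0,0,180]
    - [0,-0.05,-0.15,0,0,0,180]
    - [0,-0.1,-0.15,0,0,0,180]
    - [0,-0.1,-0.15,0,0,0,180]
    - [0,-0.1,-0.15,0,0,0,180]
    - [0,-0.1,-0.15,0,0,0,180]

```text
clock: 15.1
position: [0.4147, 0.1507, 0.2453]
tool_rot: [3.141, 0.001, 1.423]
force: [0.5, -0.0, 0.5]
grip_width: 0.0251
```

```bash
python3 - <<'E'
from h import *
o=telemetry.observe();print(o['position'],o['force'],o['clock'])
p,d=imaging.grab_frame("scene");cv2.imwrite("pics/n_scene.png",p)
p,d=imaging.grab_frame("top");cv2.imwrite("pics/n_top.png",p)
E
```

```text
[0.4147 0.1507 0.2453] [ 0.4965 -0.0063  0.543 ] 15.1
```

View pics/n_scene.png

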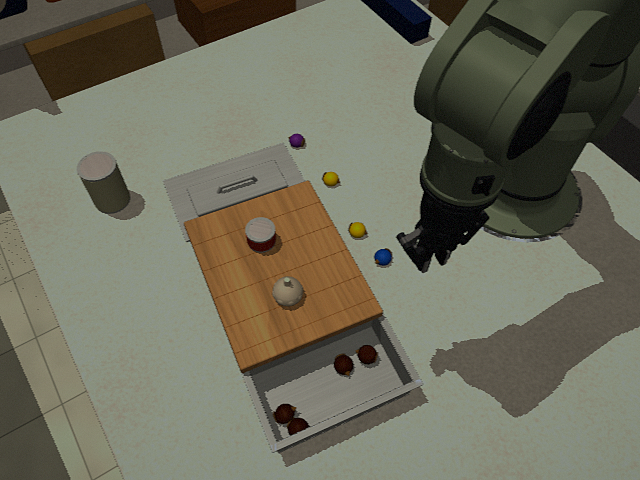

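View pics/n_top.png

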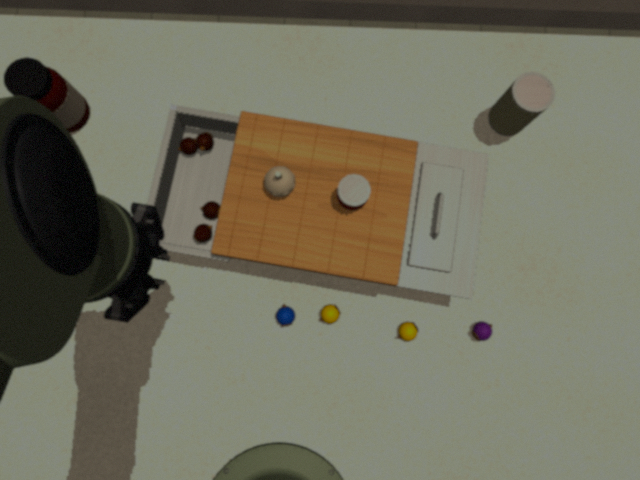

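The board is clear of nuts, and all four sit in the pan, near (190,146), (205,142), (211,210) and (203,233) in the top view. The garlic at (280,182) and tin at (353,191) look unmoved.

```bash
python3 -c "
from workcell import ticket
print(ticket.job_done())"
```

```text
the job is handed in; nothing more can be done
None
```

All four chestnuts are in the open pan and the job is handed in, about 15 s into the 51 s allowed. I swept them one at a time off the +y end of the board, holding the fingers about 25 mm apart and 5 mm above the board so each nut sat between the tips.

- **Nuts:** The final top and scene pictures show the board empty of nuts and all four lying inside the pan, two of them close to its far corner.
- **Garlic and tin:** Both appear at the same pixels as in the first pictures. I compared these by eye and did not remeasure their positions.
- **Forces:** The wrist force read 3.3 N or less whenever I read it, after each move. I had no separate reading of the force on each nut.
- **Arm:** It ended clear of everything. No check failed or disagreed, and `job_done()` gave no verdict.

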